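Unbolt the mug's damp chest

TASK

One of the two damp chests has the clay mug standing on its lid. Unbolt that chest: lift the bolt's lever up out of its front notch, slide the bolt back until it meets its stop, and lay the lever fully down in the rear notch so that it stays there. Do it without forcing anything, leave the other chest's bolt as it is and do not disturb the mug, the jar or the things on the bench.

Things in the scene. Friction and masses are not known exactly. Their poses are not given: they have to be found in the camera images.
- chest_a: Low plywood damp chest on the left (+y) side, fixed, 250 x 264 mm, lid top 100 mm up; the two are alike. Origin: centre of underside; x away from the robot, y along the bolt. At y = -134 to -120 mm an end board rises to 145 mm. On the lid's robot side lies a steel guard bolt: 14 mm rod along y, axis at x = -60, z = 122 mm, in 32 mm high guide blocks at y = -85 and 85 mm.
- notch_a (a point): Point on chest_a's rod axis level with the front notch (chest x -60, y -35, z 122 mm), axes as the chest's. Here the shot bolt's lever leaves the rod, leaning through the notch of an upright steel plate 13 to 20 mm in front of the axis (-x). Beyond the notch (+y) the plate is a solid tooth 19 mm higher than the axis, then comes the rear notch.
- rear_a (a point): Point on chest_a's rod axis 60 mm in +y from notch_a: about here the lever meets its stop. The 16 mm wide rear notch and the square stop block behind it (28 x 12 mm, over the rod, top 31 mm above the axis) are one catch plate, screwed on up to 10 mm either way along y, not measured: see or feel it. A lever against the block is over the notch.
- bolt_a (a joint): Slide of the bolt rod of chest_a, m: 0 = fully shot, grows as it is drawn in the chest's +y direction. The stop block is met somewhere between 0.050 and 0.070; the rod tip leaves the end board at about 0.01. Sliding takes about 3 N, and it stays where it is left.
- handle_a (a joint): Turn of the bolt's lever about the rod in chest_a, rad: 0 = lying in a notch, leaning 35 degrees above level towards the robot (chest -x); grows as the lever is lifted, 0.96 = upright, stop at 1.05. It slides only above about 0.5 and goes down to 0 only in a notch. Stiff: 1 to 2 N at the knob; stays where left.
- knob_a (a point): Centre of the 22 mm steel ball knob at the end of the 10 mm thick round lever of chest_a, 70 mm from the rod's axis. It slides with the bolt and swings about the rod with the lever; with the lever down it stands 62 mm above the lid and 57 mm towards the robot from the rod.
- chest_b: Low plywood damp chest on the right (-y) side, fixed, 250 x 264 mm, lid top 100 mm up; the two are alike. Origin: centre of underside; x away from the robot, y along the bolt. At y = -134 to -120 mm an end board rises to 145 mm. On the lid's robot side lies a steel guard bolt: 14 mm rod along y, axis at x = -60, z = 122 mm, in 32 mm high guide blocks at y = -85 and 85 mm.
- notch_b (a point): Point on chest_b's rod axis level with the front notch (chest x -60, y -35, z 122 mm), axes as the chest's. Here the shot bolt's lever leaves the rod, leaning through the notch of an upright steel plate 13 to 20 mm in front of the axis (-x). Beyond the notch (+y) the plate is a solid tooth 19 mm higher than the axis, then comes the rear notch.
- rear_b (a point): Point on chest_b's rod axis 60 mm in +y from notch_b: about here the lever meets its stop. The 16 mm wide rear notch and the square stop block behind it (28 x 12 mm, over the rod, top 31 mm above the axis) are one catch plate, screwed on up to 10 mm either way along y, not measured: see or feel it. A lever against the block is over the notch.
- bolt_b (a joint): Slide of the bolt rod of chest_b, m: 0 = fully shot, grows as it is drawn in the chest's +y direction. The stop block is met somewhere between 0.050 and 0.070; the rod tip leaves the end board at about 0.01. Sliding takes about 3 N, and it stays where it is left.
- handle_b (a joint): Turn of the bolt's lever about the rod in chest_b, rad: 0 = lying in a notch, leaning 35 degrees above level towards the robot (chest -x); grows as the lever is lifted, 0.96 = upright, stop at 1.05. It slides only above about 0.5 and goes down to 0 only in a notch. Stiff: 1 to 2 N at the knob; stays where left.
- knob_b (a point): Centre of the 22 mm steel ball knob at the end of the 10 mm thick round lever of chest_b, 70 mm from the rod's axis. It slides with the bolt and swings about the rod with the lever; with the lever down it stands 62 mm above the lid and 57 mm towards the robot from the rod.
- mug: Unglazed clay mug with a handle, 76 mm across, 85 mm high, origin at the centre of its underside, standing loose on the back half of the lid of one of the two chests. It marks the chest to be unbolted.
- jar: White lidded jar, 70 mm across, 90 mm high, origin at the centre of its underside, standing loose on the back half of the lid of the other chest.
- roller: Wooden rolling pin lying on the bench, 220 mm long, 44 mm thick, not needed. Origin under its middle, x along it.
- batten: Flat wooden batten lying on the bench, 160 x 45 x 12 mm, not needed. Origin under its middle, x along it.
Things that resemble listed ones, but are neither listed nor needed, are in the scene too. Of the things that look like the jar, the middle-sized one is meant.

How it is judged:
By the outcome, as a careful person would: the job done as asked, in the order asked, and still so for the second after the job is handed in, with the robot touching nothing.
It also fails if it takes over 64 s, if anything falls off the work surface, if the arm or the gripper's body presses on something with over 40 N, if the wrist force passes 120 N, or if a joint passes its speed limit or range.

ROBOT

A 6-joint arm with a two-finger parallel gripper is mounted at the origin on the work surface. World frame = base frame: x ahead of the robot, y to its left, z up, the work surface at z = 0. Lengths are in m, angles in rad, forces in N, time in s.
With the tool pointing down it reaches from about 0.35 to 0.85 m from the base axis. Payload 8.1 kg.
Tool frame: the origin (TCP) lies at the very end of the fingers, on their centre line; the grasp point (between the pads) lies 19 mm behind it; z points along the fingers, y is the line along which they close (so a half turn about z gives the same grasp; the last joint's range is limited). The gripper opens to 93 mm and grips with 3 to 60 N. Pads are 15 mm wide; open, the fingers measure 128 mm over their backs; the gripper's body (75 mm by 188 mm) begins 65 mm behind the grasp point.
Start: joints at [1.087, 0.13, 1.488, -0, 1.523, -0.085], TCP at [0.233, 0.553, 0.219] pointing down, gripper open.
Joint ranges: [-2.96, 2.96], [-0.89, 2.26], [0.02, 2.5], [-1.34, 4.48], [0, 2.73], [-2.66, 2.66]. Speed limits (rad/s): [2.39, 2.39, 2.79, 3.14, 3.14, 3.14].

INTERFACE

Orientations are given as a rotation vector (axis times angle).
In Python, from plant import monitor, eyes, ticket gives the robot as it stands.
- The arm moves only by the tool arm_command, never from a script. Its argument "deltas" is a list that holds one entry, the list of rows, each a list of 6 numbers: the shift along the world's x, y, z in cm, then the turn, a rotation vector about the world's x, y, z in degrees. In form: [[[tx, ty, tz, rx, ry, rz], ...]]. A call has 1 to 12 rows; each row shifts and turns the commanded pose from where the row before left it; what a row does not reach is not made up. A row lasts 1/12 s, in which the tool goes at most 41.7 mm and 7.16 degrees, less where a joint would pass 70% of its speed; a pose out of reach is approached as far as the arm can. A call is refused whole if a number of a shift passes 4.17 or a number of a turn 7.16, either way. A call with a gripper value outside its range is refused whole. "gripper" is the opening, from -1 (shut) to 1 (fully open), set as the call begins (left out, the last holds). The fingers move at their own pace and stop on an object; "squeeze" is the grip in N (left out, the last holds). Time passes only in rows, so rows that do not move let the fingers close. It gives the time, the measured TCP pose, the force, the opening and the grip force at its end, in the units of the state.
- monitor.read_state(): the state, without advancing time (a new reading comes with each control period).
- eyes.read_camera(name): name is "scene" or "top" or "wrist"; returns the picture (420x560x3 uint8, blue, green, red); there is no depth.
- eyes.camera_model(name): a dict with "fx", "fy", "cx", "cy" (pixels), "rvec" (rotation vector, rad) and "tvec" (3), from world to camera coordinates, as OpenCV has them. Camera axes: x right, y down, z forward; pixel columns grow to the right and rows downward; lengths in m; the calibration is good to about 2 mm. The wrist camera is an equidistant fisheye: a pixel r from the principal point sees the ray r / f radians off the axis. A picture is of the moment at which its call begins: read the wrist's pose just before it. camera_model takes no time and is no camera call; for the wrist camera it gives the pose at the moment of the call.
- ticket.close_job(): hands the job in; it is judged then, once.
The state is a dict: "t": time; "q": joint angles; "dq": joint speeds; "joint_torque": joint torques, N m; "tool_pos": TCP position; "orientation": TCP orientation; "force": force on the tool from outside, world axes, zero at the start; "wrist_torque": the same for the moment, N m; "opening": finger opening in m; "gripper_force": force on a finger pad.
Only numpy, scipy, OpenCV 4.12 (cv2) and the standard library are available. Lean on these libraries where they do the work, as an engineer would, in place of code of your own. Each camera call takes 0.05 s, during which the arm holds its last target. There are 200 camera calls.

## Working session

There is one attempt and no reset: what is moved stays moved. The work goes in short steps, Python scripts to look and compute and a tool call to move; the robot and the scene stay as the last step left them, time stands still between calls to the robot, and variables do not carry over. Pictures are saved under pics/ and viewed, at most 10 in all, crops included, and the job is handed in when it is done.

Besides the shell and the picture viewer there is one more tool, called after "Request:" as name(argument=value, ...), one argument or row to a line, values as JSON. arm_command: Moves the arm, as the interface text tells. Its arguments: {"type":"object","properties":{"deltas":{"type":"array"},"gripper":{"type":"number"},"squeeze":{"type":"number"}},"required":["deltas"]}

```bash
mkdir -p pics && cat > h.py <<'E'
import cv2,numpy as np
from plant import monitor,eyes,ticket
def snap(n,f):
    m=eyes.camera_model(n);im=eyes.read_camera(n);cv2.imwrite('pics/'+f,im);return im,m
def proj(m,P):
    P=np.atleast_2d(np.array(P,float));K=np.array([[m['fx'],0,m['cx']],[0,m['fy'],m['cy']],[0,0,1.]])
    return cv2.projectPoints(P,np.array(m['rvec'],float),np.array(m['tvec'],float),K,None)[0][:,0]
def onplane(m,uv,z):
    R=cv2.Rodrigues(np.array(m['rvec'],float))[0];t=np.array(m['tvec'],float).ravel()
    d=R.T@np.array([(uv[0]-m['cx'])/m['fx'],(uv[1]-m['cy'])/m['fy'],1]);c=-R.T@t
    return c+d*(z-c[2])/d[2]
E
python3 - <<'E'
from h import *
a,m=snap('scene','s0.png');b,n=snap('top','t0.png')
print(m,n);s=monitor.read_state();print(s)
E
```

```text
{'fx': 410.60879893422276, 'fy': 410.60879893422276, 'cx': 276.3882513892901, 'cy': 202.42312652862273, 'rvec': array([ 0.74371231,  2.44515302, -1.33584877]), 'tvec': array([ 0.53118855, -0.08754238,  1.70615457])} {'fx': 409.67593018639934, 'fy': 409.67593018639934, 'cx': 274.0302383785714, 'cy': 208.28938837463642, 'rvec': array([ 2.20063059, -2.18118242,  0.10894144]), 'tvec': array([-0.04524873,  0.62898544,  1.22376824])}
{'t': 0.1, 'q': array([ 1.08660892e+00,  1.31106082e-01,  1.48917095e+00, -3.07238817e-05,
        1.52301670e+00, -8.54168899e-02]), 'dq': array([ 0.00024702,  0.00044828, -0.00297922,  0.00111973, -0.00066854,
       -0.00081861]), 'joint_torque': array([ 1.77050504e-03, -5.61338747e+01, -4.93098879e+01,  7.70953484e-02,
        2.89641065e-02, -2.90379194e-05]), 'tool_pos': array([0.23272604, 0.55245823, 0.21767984]), 'orientation': array([-6.22153887e-01, -3.07891288e+00,  2.57758353e-03]), 'force': array([-0.50207185, -0.46197817, -0.00092051]), 'wrist_torque': array([0.03000746, 0.04733485, 0.02493912]), 'gripper_force': 0.0, 'opening': 0.09310316899972777}
```

View pics/s0.png

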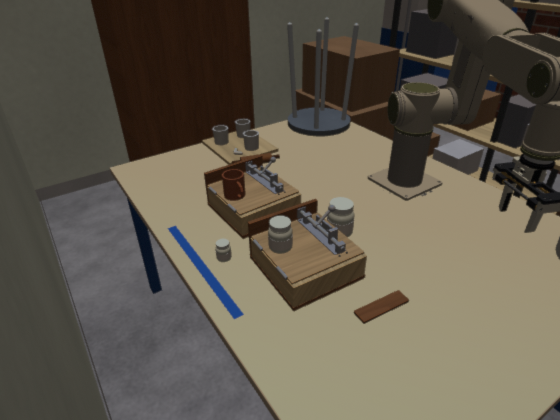

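View pics/t0.png

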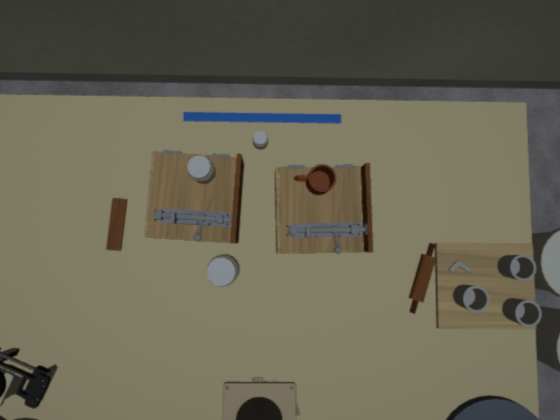

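The scene shows the brown mug on the right chest (scene 233,184; top 320,180), and a white jar on the left chest (top 200,168). Mug candidates in the top picture: brown mug on chest_b (320,180), and grey cups on the side tray (522,267), (475,298) and (527,312). I choose the one standing on a chest lid, so chest_b. Close crop next.

```bash
python3 - <<'E'
from h import *
a=cv2.imread('pics/s0.png');b=cv2.imread('pics/t0.png')
cv2.imwrite('pics/c1.png',cv2.convertScaleAbs(cv2.resize(b[155:265,265:385],None,fx=5.4,fy=5.4,interpolation=cv2.INTER_CUBIC),alpha=1.5))
m=eyes.camera_model('top')
for n,uv in dict(bl=(277,254),br=(372,250),tr=(370,165),tl=(276,169),axL=(290,230)).items(): print(n,onplane(m,uv,.1))
print('knob',onplane(m,(338,249),.162))
E
```

```text
bl [ 0.4932584  -0.04764041  0.1       ]
br [ 0.50662577 -0.31907287  0.1       ]
tr [ 0.75226233 -0.31590291  0.1       ]
tl [ 0.73731763 -0.04292479  0.1       ]
axL [ 0.56169111 -0.08427294  0.1       ]
knob [ 0.50989837 -0.21063466  0.162     ]
```

View pics/c1.png

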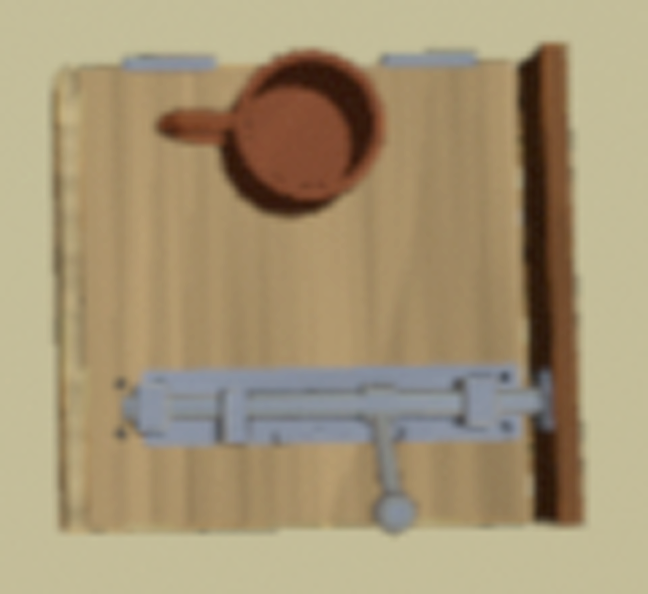

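The crop confirms the brown clay mug on chest_b: guide blocks at crop (482,402) and (152,405), stop block (233,415), knob (396,512). Fit the chest pose.

```bash
python3 - <<'E'
from h import *
from scipy.optimize import least_squares
m=eyes.camera_model('top')
f=lambda c:np.array([265+(c[0]+.5)/5.4-.5,155+(c[1]+.5)/5.4-.5])
L=[((-.060,-.085,.132),(482,400)),((-.060,.085,.132),(152,404)),((.125,-.134,.145),(569,45)),((.125,-.120,.145),(541,45)),((-.125,-.134,.145),(584,522)),((-.125,-.120,.145),(557,523)),((-.125,.132,.1),(90,530)),((-.117,-.035,.162),(396,512))]
W=lambda p,P:np.c_[np.array(P)[:,:2]@np.array([[np.cos(p[2]),np.sin(p[2])],[-np.sin(p[2]),np.cos(p[2])]])+p[:2],np.array(P)[:,2]]
P=[l[0] for l in L];U=np.array([f(l[1]) for l in L])
r=least_squares(lambda p:(proj(m,W(p,P))-U).ravel(),[.62,-.18,0.03],loss='soft_l1')
p=r.x;print(p,np.degrees(p[2]));print(np.round(proj(m,W(p,P))-U,2))
print('notch,knob,rear,guides',W(p,[(-.06,-.035,.122),(-.117,-.035,.162),(-.06,.025,.122),(-.06,.085,.132)]).round(4))
# stop block y: edges in crop 219..247 at top z=.153
for u in (219,233,247):
  w=onplane(m,f((u,413)),.153);d=w[:2]-p[:2];c,s=np.cos(p[2]),np.sin(p[2]);print(u,(c*d[0]+s*d[1]).round(4),(-s*d[0]+c*d[1]).round(4))
w=onplane(m,f((396,512)),.162);print('knob img',w)
print(monitor.read_state()['q'])
E
```

```text
[ 0.62434007 -0.1734639   0.02336968] 1.3389840252391518
[[-0.25 -0.09]
 [-0.03  0.07]
 [ 0.07 -1.  ]
 [ 0.28 -0.94]
 [ 0.36  0.6 ]
 [ 0.29  0.49]
 [-5.38  0.18]
 [ 0.28  0.23]]
notch,knob,rear,guides [[ 0.5652 -0.2099  0.122 ]
 [ 0.5082 -0.2112  0.162 ]
 [ 0.5638 -0.1499  0.122 ]
 [ 0.5624 -0.0899  0.132 ]]
219 -0.0654 0.0525
233 -0.0655 0.0454
247 -0.0656 0.0383
knob img [ 0.50880139 -0.21042919  0.162     ]
[ 1.08660892e+00  1.31106082e-01  1.48917095e+00 -3.07238817e-05
  1.52301670e+00 -8.54168899e-02]
```

Request:
arm_command(
  deltas=[
    [[1.15,-3.18,0.8,0,0,-6.5],[1.15,-3.18,0.8,0,0,-6.5],[1.15,-3.18,0.8,0,0,-6.5],[1.15,-3.18,0.8,0,0,-6.5],[1.15,-3.18,0.8,0,0,-6.5],[1.15,-3.18,0.8,0,0,-6.5],[1.15,-3.18,0.8,0,0,-6.5],[1.15,-3.18,0.8,0,0,-6.5],[1.15,-3.18,0.8,0,0,-6.5],[1.15,-3.18,0.8,0,0,-6.5],[1.15,-3.18,0.8,0,0,-6.5],[1.15,-3.18,0.8,0,0,-6.5]],
  ],
  gripper=0,
  squeeze=12,
)

```text
t: 1.1
tool_pos: [0.3709, 0.1697, 0.3148]
orientation: [-2.427, -1.995, 0.0]
force: [1.0, 0.6, 0.1]
opening: 0.0469
gripper_force: 0.0
```

Request:
arm_command(
  deltas=[
    [[1.15,-3.18,0,0,0,-6.5],[1.15,-3.18,0,0,0,-6.5],[1.15,-3.18,0,0,0,-6.5],[1.15,-3.18,0,0,0,-6.5],[1.15,-3.18,0,0,0,-6.5],[1.15,-3.18,0,0,0,-6.5],[1.15,-3.18,0,0,0,-6.5],[1.15,-3.18,0,0,0,-6.5],[1.15,-3.18,0,0,0,-6.5],[1.15,-3.18,0,0,0,-6.5],[1.15,-3.18,0,0,0,-6.5],[0,0,0,0,0,0]],
  ],
)

```text
t: 2.1
tool_pos: [0.4977, -0.1833, 0.3128]
orientation: [3.135, 0.192, -0.004]
force: [0.2, -0.5, -0.1]
opening: 0.0465
gripper_force: 0.0
```

```bash
cat >> h.py <<'E'
def st():
    from scipy.spatial.transform import Rotation as Ro
    s=monitor.read_state();R=Ro.from_rotvec(s['orientation']).as_matrix()
    print(s['t'],s['tool_pos'].round(4),'F',s['force'].round(2),'op',round(s['opening'],4),'g',s['gripper_force'],'\nz',R[:,2].round(3),'y',R[:,1].round(3),'yaw',np.degrees(np.arctan2(R[1,1],R[0,1])),'q',s['q'].round(2));return s
E
python3 -c "from h import *;st()"
```

```text
2.1 [ 0.4977 -0.1833  0.3128] F [ 0.25 -0.55 -0.06] op 0.0465 g 0.0 
z [-0.002 -0.001 -1.   ] y [ 0.122 -0.993  0.001] yaw -82.99202728009342 q [-0.45 -0.08  1.53 -0.    1.69  1.  ]
```

Request:
arm_command(
  deltas=[
    [[1.05,-2.75,0,0,0,-5.7],[0,0,-3,0,0,0],[0,0,-3,0,0,0],[0,0,-3,0,0,0],[0,0,-2,0,0,0],[0,0,0,0,0,0],[0,0,0,0,0,0]],
  ],
)

```text
t: 2.68
tool_pos: [0.5069, -0.2053, 0.2034]
orientation: [-3.139, -0.054, 0.005]
force: [-0.0, 0.2, 1.0]
opening: 0.0465
gripper_force: 0.0
```

```bash
python3 - <<'E'
from h import *
st();a,m=snap('wrist','w1.png');print(m)
cv2.imwrite('pics/w1b.png',cv2.convertScaleAbs(a,alpha=1.5))
E
```

```text
2.6833 [ 0.5069 -0.2053  0.2034] F [-0.05  0.15  1.03] op 0.0465 g 0.0 
z [-0.003  0.002 -1.   ] y [ 0.034 -0.999 -0.002] yaw -88.02954934138674 q [-0.48 -0.    1.65  0.    1.49  1.06]
{'fx': 325.19226210127806, 'fy': 325.19226210127806, 'cx': 284.17785851540987, 'cy': 211.2417121541401, 'rvec': array([-2.10863525,  2.03804347,  0.28311018]), 'tvec': array([-0.2211497 ,  0.45290846,  0.51192518])}
```

View pics/w1b.png

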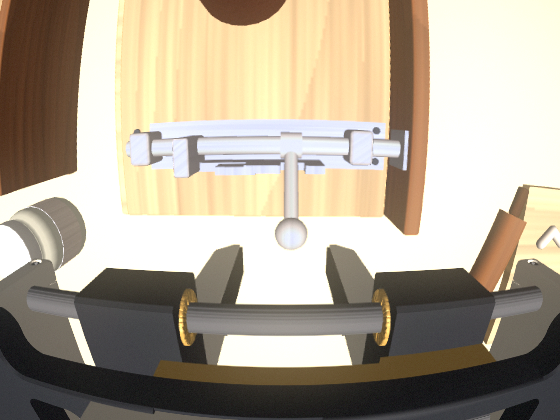

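```bash
cat >> h.py <<'E'
def wplane(m,uv,z):
    R=cv2.Rodrigues(np.array(m['rvec'],float))[0];t=np.array(m['tvec'],float).ravel()
    v=np.array([uv[0]-m['cx'],uv[1]-m['cy']]);r=np.hypot(*v);th=r/m['fx']
    d=R.T@np.r_[v/r*np.sin(th),np.cos(th)];c=-R.T@t
    return c+d*(z-c[2])/d[2]
E
python3 - <<'E'
from h import *
m=eyes.camera_model('wrist')
print('knob',wplane(m,(291,233),.162))
p=[.62434,-.17346,.02337];c,s=np.cos(p[2]),np.sin(p[2])
def ch(uv,z):
  d=wplane(m,uv,z)[:2]-p[:2];return (c*d[0]+s*d[1]).round(4),(-s*d[0]+c*d[1]).round(4)
for n,uv,z in [('knob',(291,233),.162),('gR',(361,134),.132),('gL',(140,136),.132),('blkR',(190,140),.153),('blkL',(175,140),.153),('lever',(291,145),.129)]: print(n,ch(uv,z))
E
```

```text
knob [ 0.50870286 -0.20974712  0.162     ]
knob (np.float64(-0.1165), np.float64(-0.0336))
gR (np.float64(-0.0491), np.float64(-0.0854))
gL (np.float64(-0.0495), np.float64(0.0846))
blkR (np.float64(-0.0534), np.float64(0.0365))
blkL (np.float64(-0.053), np.float64(0.0476))
lever (np.float64(-0.059), np.float64(-0.0334))
```

Request:
arm_command(
  deltas=[
    [[0.15,-0.5,-1.5,0,0,-0.5],[0,0,-1.5,0,0,0],[0,0,-1.5,0,0,0],[0,0,-1.0,0,0,0],[0,0,0,0,0,0],[0,0,0,0,0,0]],
  ],
)

```text
t: 3.23
tool_pos: [0.5099, -0.2111, 0.1508]
orientation: [3.141, 0.04, 0.001]
force: [0.7, -0.4, 0.2]
opening: 0.0468
gripper_force: 0.0
```

Request:
arm_command(
  deltas=[
    [[0,0,0,0,0,0],[0,0,0,0,0,0],[0,0,0,0,0,0],[0,0,0,0,0,0],[0,0,0,0,0,0],[0,0,0,0,0,0]],
  ],
  gripper=-1,
  squeeze=12,
)

```text
t: 3.73
tool_pos: [0.5095, -0.2109, 0.15]
orientation: [-3.141, -0.04, -0.0]
force: [-0.9, 1.0, 0.9]
opening: 0.0207
gripper_force: 12.0
```

```bash
python3 -c "from h import *;st()"
```

```text
3.7333 [ 0.5095 -0.2109  0.15  ] F [-0.89  1.04  0.92] op 0.0207 g 12.00008511543274 
z [ 0.  0. -1.] y [ 0.025 -1.    -0.   ] yaw -88.54611412829496 q [-0.49  0.04  1.71  0.    1.39  1.06]
```

Request:
arm_command(
  deltas=[
    [[0,0,0,0,0,0],[0,0,0,0,0,0],[0,0,-0.6,0,0,0],[0,0,0,0,0,0]],
  ],
  gripper=-0.2,
)

```text
t: 4.07
tool_pos: [0.5089, -0.2108, 0.1423]
orientation: [-3.141, -0.04, 0.002]
force: [0.3, 0.9, 0.3]
opening: 0.0366
gripper_force: 0.0
```

Request:
arm_command(
  deltas=[
    [[0,0,0,0,0,0],[0,0,0,0,0,0],[0,0,0,0,0,0],[0,0,0,0,0,0],[0,0,0,0,0,0]],
  ],
  gripper=-1,
  squeeze=15,
)

```text
t: 4.48
tool_pos: [0.5094, -0.2109, 0.1436]
orientation: [-3.141, -0.04, 0.0]
force: [0.3, -0.4, -1.5]
opening: 0.021
gripper_force: 15.0
```

Request:
arm_command(
  deltas=[
    [[0.37,0.01,0.48,0,0,0],[0.41,0.01,0.45,0,0,0],[0.45,0.01,0.41,0,0,0],[0.48,0.01,0.37,0,0,0],[0,0,0,0,0,0],[0,0,0,0,0,0]],
  ],
)

```text
t: 4.98
tool_pos: [0.5275, -0.2105, 0.1615]
orientation: [3.141, 0.041, 0.002]
force: [-0.4, 2.7, 0.8]
opening: 0.0211
gripper_force: 15.0
```

```bash
python3 -c "from h import *;st()"
```

```text
4.9833 [ 0.5275 -0.2105  0.1615] F [-0.35  2.72  0.77] op 0.0211 g 14.99996468424797 
z [ 0.001 -0.    -1.   ] y [ 0.026 -1.     0.   ] yaw -88.5189839993677 q [-0.47  0.08  1.65  0.    1.41  1.07]
```

Smooth lift. Continue to about 80 degrees.

Request:
arm_command(
  deltas=[
    [[0.51,0.01,0.32,0,0,0],[0.55,0.01,0.29,0,0,0],[0.57,0.01,0.23,0,0,0],[0.58,0.01,0.19,0,0,0],[0.58,0.01,0.13,0,0,0],[0,0,0,0,0,0],[0,0,0,0,0,0]],
  ],
)

```text
t: 5.57
tool_pos: [0.5554, -0.21, 0.1727]
orientation: [3.141, 0.041, 0.002]
force: [1.4, 3.2, -0.1]
opening: 0.021
gripper_force: 15.0
```

```bash
python3 - <<'E'
from h import *
st();a,m=snap('wrist','w2.png')
cv2.imwrite('pics/w2b.png',cv2.convertScaleAbs(a[60:300],alpha=1.5))
E
```

```text
5.5667 [ 0.5554 -0.21    0.1727] F [ 1.39  3.24 -0.12] op 0.021 g 14.99989539384842 
z [ 0.001 -0.    -1.   ] y [ 0.026 -1.     0.   ] yaw -88.5176193707582 q [-0.45  0.14  1.56  0.    1.44  1.1 ]
```

View pics/w2b.png

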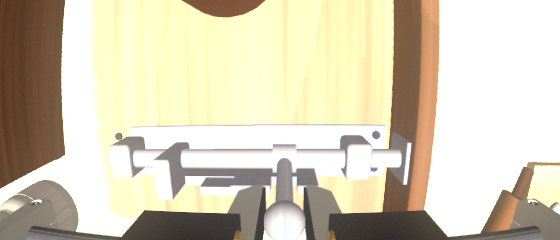

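Wrist picture: the knob (285,220) is between the fingers, lever up, notch plate free, stop block at (172,170). Now slide.

Request:
arm_command(
  deltas=[
    [[-0.012,0.5,0,0,0,0],[-0.012,0.5,0,0,0,0],[-0.012,0.5,0,0,0,0],[-0.012,0.5,0,0,0,0],[-0.012,0.5,0,0,0,0],[-0.012,0.5,0,0,0,0],[-0.012,0.5,0,0,0,0],[-0.012,0.5,0,0,0,0]],
  ],
)

```text
t: 6.28
tool_pos: [0.5534, -0.1696, 0.1725]
orientation: [3.141, 0.04, -0.0]
force: [-0.3, -3.4, 0.5]
opening: 0.0208
gripper_force: 15.0
```

Request:
arm_command(
  deltas=[
    [[-0.012,0.5,0,0,0,0],[-0.012,0.4,0,0,0,0],[0,0.1,0,0,0,0],[0,0.1,0,0,0,0],[0,0,0,0,0,0]],
  ],
)

```text
t: 6.7
tool_pos: [0.5532, -0.1588, 0.1725]
orientation: [-3.141, -0.04, 0.0]
force: [-0.7, -1.0, 3.1]
opening: 0.0211
gripper_force: 15.0
```

Request:
arm_command(
  deltas=[
    [[0,0.25,0,0,0,0],[0,0.25,0,0,0,0],[0,0.25,0,0,0,0],[0,0.25,0,0,0,0],[0,0,0,0,0,0]],
  ],
)

```text
t: 7.12
tool_pos: [0.5533, -0.1486, 0.1725]
orientation: [-3.141, -0.04, -0.0]
force: [-3.6, -1.5, 3.3]
opening: 0.021
gripper_force: 15.0
```

Request:
arm_command(
  deltas=[
    [[0,0.1,0,0,0,0],[0,0.1,0,0,0,0],[0,0,0,0,0,0]],
  ],
)

```text
t: 7.37
tool_pos: [0.5533, -0.147, 0.1725]
orientation: [3.141, 0.04, 0.0]
force: [-2.0, -2.1, 3.7]
opening: 0.0208
gripper_force: 15.0
```

Request:
arm_command(
  deltas=[
    [[0,0.1,0,0,0,0],[0,0.1,0,0,0,0],[0,0,0,0,0,0]],
  ],
)

```text
t: 7.62
tool_pos: [0.5533, -0.145, 0.1725]
orientation: [3.141, 0.04, 0.0]
force: [-2.1, -2.3, 4.4]
opening: 0.0205
gripper_force: 15.0
```

Request:
arm_command(
  deltas=[
    [[0,0.1,0,0,0,0],[0,0.05,0,0,0,0],[0,0,0,0,0,0]],
  ],
)

```text
t: 7.87
tool_pos: [0.5533, -0.1435, 0.1725]
orientation: [3.141, 0.04, 0.0]
force: [-2.4, -3.0, 6.0]
opening: 0.0206
gripper_force: 15.0
```

Request:
arm_command(
  deltas=[
    [[0,0.1,0,0,0,0],[0,0,0,0,0,0]],
  ],
)

```text
t: 8.03
tool_pos: [0.5533, -0.1425, 0.1725]
orientation: [3.141, 0.04, 0.0]
force: [-2.1, -2.6, 5.0]
opening: 0.0211
gripper_force: 15.0
```

Request:
arm_command(
  deltas=[
    [[0,0.1,0,0,0,0],[0,0,0,0,0,0]],
  ],
)

```text
t: 8.2
tool_pos: [0.5533, -0.1422, 0.1725]
orientation: [3.14, 0.039, 0.0]
force: [-2.1, -5.7, 4.6]
opening: 0.0203
gripper_force: 15.0
```

```bash
python3 - <<'E'
from h import *
st();a,m=snap('wrist','w3.png')
cv2.imwrite('pics/w3b.png',cv2.convertScaleAbs(cv2.resize(a[100:300,80:440],None,fx=2.2,fy=2.2,interpolation=cv2.INTER_CUBIC),alpha=1.4))
E
```

```text
8.2 [ 0.5533 -0.1422  0.1725] F [-2.09 -5.67  4.57] op 0.0203 g 15.00036433339119 
z [ 0.    -0.001 -1.   ] y [ 0.025 -1.     0.001] yaw -88.56162774445717 q [-0.34  0.08  1.63 -0.    1.43  1.21]
```

View pics/w3b.png

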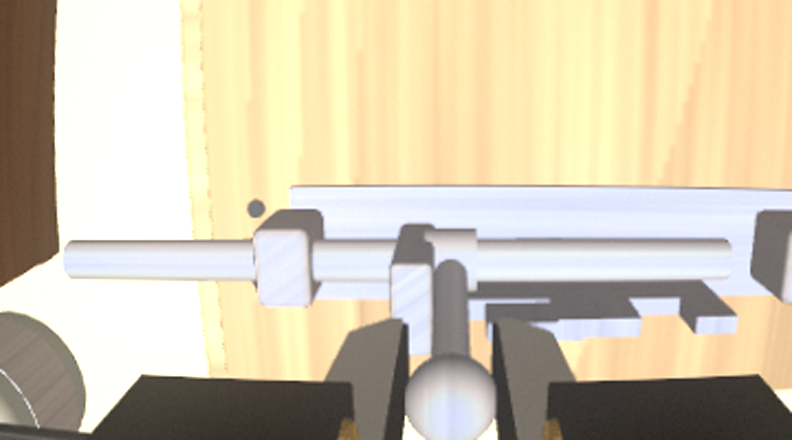

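Wrist picture: the lever (450,300 in crop) rests against the stop block (415,300), and tool y has stopped with force rising. The rear notch is right below. Lower now, easing the push.

Request:
arm_command(
  deltas=[
    [[-0.58,-0.09,-0.13,0,0,0],[-0.58,-0.01,-0.19,0,0,0],[-0.57,-0.01,-0.23,0,0,0],[-0.55,-0.01,-0.29,0,0,0],[-0.51,-0.01,-0.32,0,0,0],[0,0,0,0,0,0],[0,0,0,0,0,0]],
  ],
)

```text
t: 8.83
tool_pos: [0.5237, -0.143, 0.1596]
orientation: [-3.141, -0.039, 0.004]
force: [-2.2, -3.8, 0.4]
opening: 0.0208
gripper_force: 15.0
```

Request:
arm_command(
  deltas=[
    [[-0.48,-0.01,-0.37,0,0,0],[-0.45,-0.01,-0.41,0,0,0],[-0.41,-0.01,-0.45,0,0,0],[0,0,0,0,0,0],[0,0,0,0,0,0]],
  ],
)

```text
t: 9.25
tool_pos: [0.5104, -0.1433, 0.147]
orientation: [-3.141, -0.039, 0.004]
force: [-1.1, -5.0, -0.3]
opening: 0.0204
gripper_force: 15.0
```

Request:
arm_command(
  deltas=[
    [[-0.2,0,-0.24,0,0,0],[-0.17,0,-0.24,0,0,0],[0,0,0,0,0,0],[0,0,0,0,0,0]],
  ],
)

```text
t: 9.58
tool_pos: [0.5071, -0.1434, 0.1425]
orientation: [3.141, 0.039, -0.003]
force: [-0.6, -6.4, -1.0]
opening: 0.0212
gripper_force: 15.0
```

Request:
arm_command(
  deltas=[
    [[-0.06,0,-0.1,0,0,0],[0,0,-0.1,0,0,0],[0,0,0,0,0,0]],
  ],
)

```text
t: 9.83
tool_pos: [0.5068, -0.1434, 0.1415]
orientation: [3.141, 0.039, -0.002]
force: [-2.6, -4.7, 5.9]
opening: 0.021
gripper_force: 15.0
```

```bash
python3 -c "from h import *;st()"
```

```text
9.8333 [ 0.5068 -0.1434  0.1415] F [-2.56 -4.71  5.94] op 0.021 g 15.00049352645874 
z [-0.001 -0.    -1.   ] y [ 0.025 -1.     0.   ] yaw -88.55957314167902 q [-0.37 -0.02  1.78 -0.    1.38  1.17]
```

Downward resistance has risen: the lever is at its bottom. Ease, release, and rise.

Request:
arm_command(
  deltas=[
    [[0,-0.03,0.1,0,0,0],[0,0,0,0,0,0]],
  ],
)

```text
t: 10.0
tool_pos: [0.5069, -0.1434, 0.1419]
orientation: [-3.141, -0.04, 0.002]
force: [-0.6, -5.0, 1.1]
opening: 0.0207
gripper_force: 15.0
```

Request:
arm_command(
  deltas=[
    [[0,0,0,0,0,0],[0,0,0,0,0,0],[0,0,0,0,0,0],[0,0,1,0,0,0],[0,0,2,0,0,0],[0,0,3,0,0,0],[-1,0,3,0,0,0],[-3,0,3,0,0,0],[-3,0,2,0,0,0],[0,0,0,0,0,0]],
  ],
  gripper=0,
)

```text
t: 10.83
tool_pos: [0.4374, -0.144, 0.2892]
orientation: [3.137, 0.04, 0.012]
force: [-0.4, 0.7, 0.6]
opening: 0.0464
gripper_force: 0.0
```

```bash
python3 - <<'E'
from h import *
st();a,m=snap('wrist','w4.png');b,n=snap('top','t4.png')
A=cv2.convertScaleAbs(cv2.resize(a[60:260,80:480],None,fx=2,fy=2,interpolation=cv2.INTER_CUBIC),alpha=1.4)
cv2.imwrite('pics/w4b.png',A)
cv2.imwrite('pics/t4b.png',cv2.convertScaleAbs(cv2.resize(b[155:265,265:385],None,fx=5.4,fy=5.4,interpolation=cv2.INTER_CUBIC),alpha=1.5))
E
```

```text
10.8333 [ 0.4374 -0.144   0.2892] F [-0.42  0.7   0.59] op 0.0464 g 0.0 
z [ 0.008 -0.004 -1.   ] y [ 0.025 -1.     0.004] yaw -88.55420268063799 q [-0.43 -0.28  1.75 -0.    1.66  1.12]
```

View pics/w4b.png

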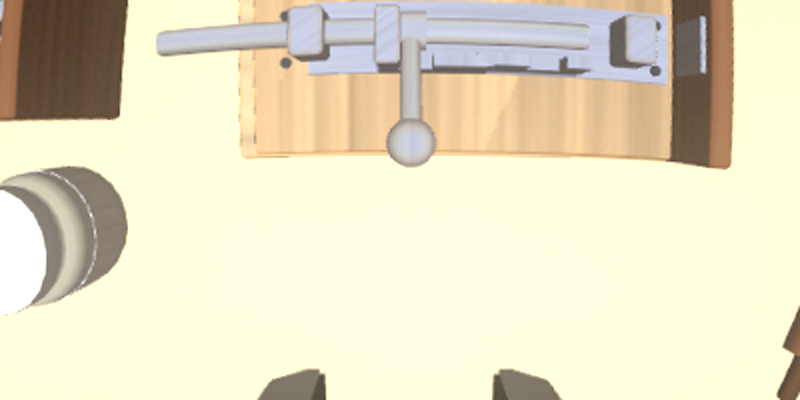

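View pics/t4b.png

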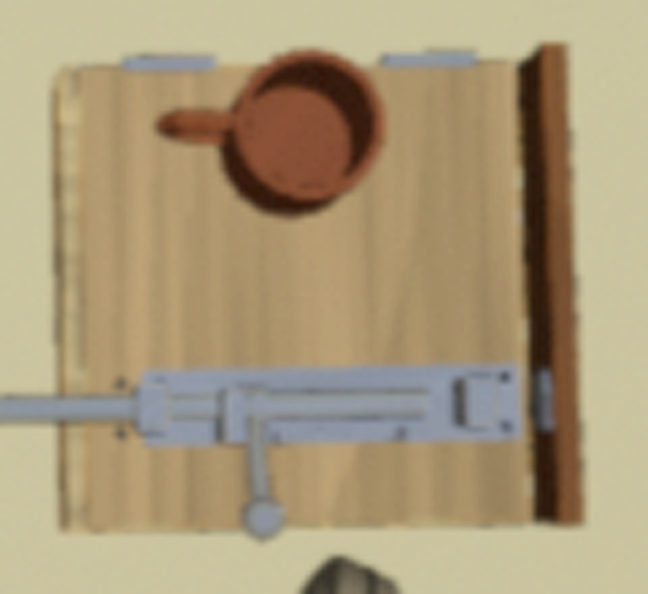

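Both pictures show the rod drawn clear of the end board. The lever is against the stop block, down in the rear notch, with the knob at top crop (263,518), as far out as it was when first down. The mug hasn't moved (290,130) and the gripper is clear.

```bash
python3 -c "from h import *;print(ticket.close_job())"
```

```text
the job is handed in; nothing more can be done
None
```

I unbolted chest_b, the one with the clay mug: the bolt is drawn back about 68 mm to its stop, the lever lies down in the rear notch, the mug stands unmoved in the final picture, and the job is handed in at about 11 s.

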